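Close the test chamber, flip the catch and hold the test lever

TASK

The relay in the test chamber is ready for its bench test: shut the chamber's clear lid fully, flip the yellow safety catch right over so it no longer blocks the lever with the red grip, and then pull the lever towards the front of its station as far as it goes. The lever springs back, so keep holding it with the gripper: the job finishes while you are still holding it fully pulled. Leave the relay in the chamber and everything else on the bench where it is.

Things in the scene. Friction and masses are not known exactly. Their poses are not given: they have to be found in the camera images.
- chamber: grey open-topped metal test box fixed to the bench, 160 (x) x 180 (y) x 70 mm high, walls 6 mm; it holds the relay. Origin: centre of its underside. Its front faces its own -x; it stands left or right of the blue station and is turned by up to about 0.25 rad. Its orange-edged lid is hinged on the far (+x) top rim
- lid (a joint): angle of the chamber's lid, rad: 0 = shut flat on the box, grows as its front edge swings up, at most 1.5. It starts half open (0.6 to 1.0). A stiff hinge holds it where it is left; about 2 to 4 N at the front edge moves it
- lid_hinge (a point): the lid's hinge axis, middle of the chamber's far top rim, 80 mm to +x of the chamber's centre, 70 mm above the bench; the axis runs along the chamber's y. It is at the height of the lid's underside. The lid is a clear plate with orange borders, 160 mm from hinge to front edge, 180 mm wide, 8 mm thick
- lid_edge (a point): middle of the lid's front (free) edge, half-way through its thickness. A black knob (24 mm diameter, its top 32 mm above the lid's outer face) stands 25 mm in from this edge, half-way across the lid; the outer face on either side of it is bare
- relay_center (a point): centre of the white relay with a blue top, 50 x 35 x 40 mm, 80 g, lying loose on the chamber's floor, which is 6 mm above the bench
- station: blue lever station fixed to the bench, a box 170 (x) x 200 (y) x 70 mm high carrying the lever and its catch. Origin: centre of its underside. Its front faces its own -x (towards the robot, turned by up to about 0.25 rad); +y is the side with the catch's post
- lever (a joint): angle of the lever, rad: 0 = at rest, 0.8 = pulled fully to the front, against its stop. A spring returns it: about 3 N at the grip at rest, 9 N fully pulled. At angle a it leans (a - 0.3) rad from upright towards the station's front (-x), so at rest it leans 0.3 rad backwards. While the catch is down the catch's bar stops it after some 0.1 rad
- lever_grip (a point): middle of the bare part of the lever's red grip, a round bar 18 mm in diameter that runs along the station's y at the top of the lever, 120 mm from its pivot; it reaches 30 mm either side of this point. The 14 mm thick steel shank meets the bar 38 mm to the station's -y of this point. Clasped front and back, the bar turns between the fingers as the lever swings
- lever_pivot (a point): the lever's pivot, on the middle of the station 80 mm above the bench; its axis runs along the station's y
- catch (a joint): angle of the yellow safety catch, rad: 0 = down, its bar lying level across the front of the lever; it turns up and over towards the station's +y to its stop at 2.2, where the lever is free. It falls by its own light weight (60 g): back to 0 if released before about 1.35, over to 2.2 if released after about 1.55
- catch_pivot (a point): the catch's pivot, on the post at the station's +y side: 82 mm to +y and 2 mm to -x of the station's centre, 125 mm above the bench; its axis runs along the station's x. The bar (10 mm thick, 14 mm high) reaches 135 mm from it
- catch_tab (a point): grip point in the yellow finger tab (10 mm thick along the station's x, 22 mm wide) that stands up from the free end of the catch's bar, 15 mm below the tab's top. From the pivot it is 124 mm along the bar and 40 mm square to it (catch down: 124 mm to the station's -y and 40 mm up). Pinched across the station's x, the tab swivels between the fingers as the catch turns
- screwdriver: bystander: loose screwdriver, about 200 mm long, lying at the back
- wrench: bystander: loose wrench lying in front on the right
- spool: bystander: small white metal spool, 56 mm diameter, 50 mm high, standing in front, between chamber and station. Origin under its centre
- jar: bystander: glass jar with black cap, 60 mm diameter, 80 mm high, on the left. Origin under its centre
- tape: bystander: green ring of tape, 90 mm diameter, 19 mm high, lying front left. Origin under its centre
- meter: bystander: orange hand meter, 140 x 75 x 34 mm, lying on the right. Origin under its centre
- terminal: bystander: small green terminal block, 36 x 20 x 16 mm, between chamber and station. Origin under its centre
Not all that is in view belongs to the job. Leave any green or purple look-alike of the chamber alone.

How it is judged:
By the outcome, as a careful person would: the job done as asked, in the order asked, and still so for the second after the job is handed in, while the arm keeps its last pose, push and grip.
It also fails if it takes over 64 s, if anything falls off the work surface, if the arm or the gripper's body presses on something with over 40 N, if the wrist force passes 120 N, or if a joint passes its speed limit or range.

ROBOT

A 6-joint arm with a two-finger parallel gripper is mounted at the origin on the work surface. World frame = base frame: x ahead of the robot, y to its left, z up, the work surface at z = 0. Lengths are in m, angles in rad, forces in N, time in s.
With the tool pointing down it reaches from about 0.35 to 1 m from the base axis. Payload 7.1 kg.
Tool frame: the origin (TCP) lies on the centre line of the jaws, within the pads' length; the fingertips stand 22 mm ahead of it and the grasp point (between the pads) lies 3 mm ahead of it; z points along the fingers, y is the line along which they close (so a half turn about z gives the same grasp; the last joint's range is limited). The gripper opens to 85 mm and grips with 20 to 120 N. Pads are 22 mm wide; open, the fingers measure 114 mm over their backs; the gripper's body (76 mm by 85 mm) begins 54 mm behind the grasp point. The pads swing forward as they close: fully open they stand 13 mm farther back than shut.
Start: joints at [1.179, 0.423, 1.63, -0, 1.089, -0.019], TCP at [0.228, 0.582, 0.253] pointing down, gripper open.
Joint ranges: [-3, 3], [-0.9, 2.11], [0.09, 2.58], [-1.31, 4.45], [0.11, 2.69], [-2.54, 2.54]. Speed limits (rad/s): [2.39, 2.39, 3.01, 3.14, 3.14, 3.14].

INTERFACE

Orientations are given as a 3x3 rotation matrix whose columns are the frame's x, y, z axes.
In Python, from plant import env gives the robot as it stands.
- The arm moves only by the tool jog_arm, never from a script. Its arguments are lists of equal length, an entry for each row: "xyz": the shift along the tool's x, y, z in units of 0.15 m (1.0 is 0.15 m), a list of three; "twist": the turn about the tool's z in units of 45 degrees (1.0 is 45 degrees). A call has 1 to 10 rows; each row is the pose to reach, as a shift and turn from the pose commanded when the call began, along the tool's axes at that moment; what a row does not reach only later rows make up. A row lasts 1/8 s, in which the tool goes at most 62.5 mm and 10.7 degrees, less where a joint would pass 70% of its speed; a pose out of reach is approached as far as the arm can. A call with a number of a shift or a turn outside -1 to 1 is refused whole. A call with a gripper value outside its range is refused whole. "claw" is the closure in counts, from 0 (fully open) to 255 (shut), set as the call begins (left out, the last holds). The fingers move at their own pace and stop on an object; "force" is the grip in N (left out, the last holds). Time passes only in rows, so rows that repeat a pose let the fingers close. It gives the time, the measured TCP pose, the force, the opening and the grip force at its end, in the units of the state.
- env.sense(): the state, without advancing time (a new reading comes with each control period).
- env.camera(name): name is "side" or "top" or "wrist"; returns (picture, depth): 400x640x3 uint8, blue, green, red; 400x640 float32, m along the optical axis (not along the pixel's ray), 0 where there is no reading.
- env.camera_model(name): a dict with "K" (3x3 intrinsics, pixels), "k1" (the pictures are not rectified: a ray, as slopes to the right and down, at radius r is drawn at 1 + k1 r^2 times it, then the intrinsics apply), "pose" (4x4, takes a point from camera to world coordinates). Camera axes: x right, y up, looking along -z (the intrinsics and any distortion apply to the point x, -y, -z); pixel columns grow to the right and rows downward; lengths in m; the calibration is good to about 2 mm. A picture is of the moment at which its call begins: read the wrist's pose just before it. camera_model takes no time and is no camera call; for the wrist camera it gives the pose at the moment of the call.
- env.sign_off(): hands the job in; it is judged then, once.
The state is a dict: "time": time; "joints": joint angles; "joint_vel": joint speeds; "joint_torque": joint torques, N m; "eef_pos": TCP position; "tcp_rot": TCP orientation; "contact_force": force on the tool from outside, world axes, zero at the start; "torque": the same for the moment, N m; "gripper_width": opening from 0.0 (shut) to 1.0 (fully open); "grip_force": force on a finger pad.
Only numpy, scipy, OpenCV 4.12 (cv2) and the standard library are available. Lean on these libraries where they do the work, as an engineer would, in place of code of your own. Each camera call takes 0.05 s, during which the arm holds its last target. There are 200 camera calls.

## Working session

There is one attempt and no reset: what is moved stays moved. The work goes in short steps, Python scripts to look and compute and a tool call to move; the robot and the scene stay as the last step left them, time stands still between calls to the robot, and variables do not carry over. Pictures are saved under pics/ and viewed, at most 10 in all, crops included, and the job is handed in when it is done.

Besides the shell and the picture viewer there is one more tool, called after "Emit:" as name(argument=value, ...) on one line, values as JSON. jog_arm: Moves the arm, as the interface text tells. Its arguments: {"type":"object","properties":{"xyz":{"type":"array"},"twist":{"type":"array"},"claw":{"type":"number"},"force":{"type":"number"}},"required":["xyz","twist"]}

```bash
ls; mkdir -p pics
cat > h.py <<'E'
import numpy as np, cv2
from plant import env
def shot(n):
    m=env.camera_model(n); im,d=env.camera(n); return m,np.array(im),np.array(d)
def pts(m,d):
    K=np.array(m["K"]);P=np.array(m["pose"]);h,w=d.shape
    uv=np.stack(np.meshgrid(np.arange(w),np.arange(h)),-1).reshape(-1,1,2).astype(float)
    r=cv2.undistortPoints(uv,K,np.array([m["k1"],0,0,0,0.])).reshape(h,w,2)
    c=np.stack([r[...,0]*d,-r[...,1]*d,-d],-1)
    W=c@P[:3,:3].T+P[:3,3]; W[d==0]=np.nan; return W
def proj(m,p):
    P=np.array(m["pose"]);c=(np.atleast_2d(p)-P[:3,3])@P[:3,:3];c=c*[1,-1,-1]
    return cv2.projectPoints(c,np.zeros(3),np.zeros(3),np.array(m["K"]),np.array([m["k1"],0,0,0,0.]))[0].reshape(-1,2)
E
python3 - <<'E'
from h import *
for n in("top","side"):
    m,im,d=shot(n); cv2.imwrite(f"pics/{n}0.png",im); np.savez(f"{n}0.npz",im=im,W=pts(m,d)); print(n,m["pose"][:3,3] if hasattr(m["pose"],'shape') else m["pose"])
print(env.sense())
E
```

```text
pics
top [ 0.32739876 -0.05282317  1.76353044]
side [-0.27506577 -0.81840098  1.1582757 ]
{'time': 0.1, 'joints': array([ 1.17897632e+00,  4.23790898e-01,  1.63059425e+00,  1.78719753e-05,
        1.08859768e+00, -1.90235547e-02]), 'joint_vel': array([-2.63695117e-03, -8.61197467e-05, -1.81378472e-03, -4.26166026e-04,
        4.22537627e-04,  9.36560481e-05]), 'joint_torque': array([-6.28092730e-04, -5.58422935e+01, -2.82439703e+01, -9.94845482e-05,
        3.03119501e-03,  2.94398353e-05]), 'eef_pos': array([0.22745055, 0.58165633, 0.25261446]), 'tcp_rot': array([[-9.31309425e-01,  3.64228577e-01, -5.45500100e-04],
       [ 3.64228983e-01,  9.31308549e-01, -1.27877047e-03],
       [ 4.22641569e-05, -1.38961794e-03, -9.99999034e-01]]), 'contact_force': array([ 0.06794799, -0.00104194, -0.41341492]), 'torque': array([-0.03957945,  0.02159761,  0.0131724 ]), 'grip_force': 0.0, 'gripper_width': 1.0033419175165394}
```

View pics/top0.png

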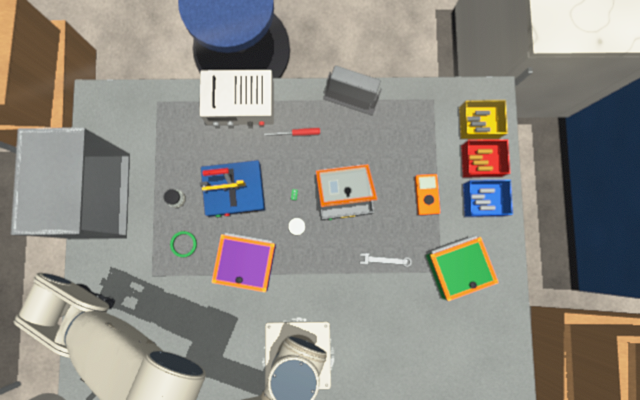

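View pics/side0.png

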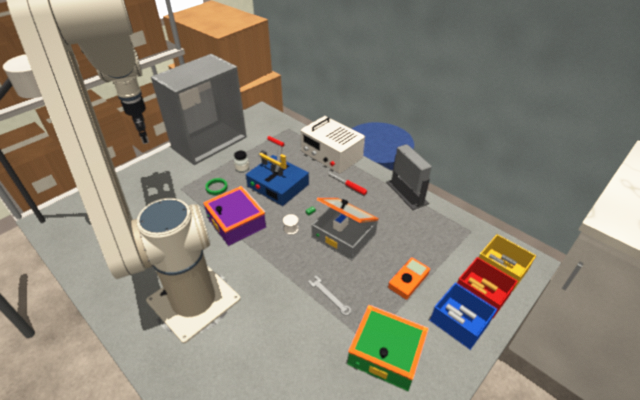

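Run:
```python
from h import *
a=np.load("top0.npz");im,W=a["im"],a["W"]
hsv=cv2.cvtColor(im,cv2.COLOR_BGR2HSV)
def box(u0,u1,v0,v1):
    m=np.zeros(im.shape[:2],bool);m[v0:v1,u0:u1]=1;return m
R=box(190,275,150,225)
b=R&(hsv[...,0]>95)&(hsv[...,0]<130)&(hsv[...,1]>120)&(abs(W[...,2]-.07)<.012)
print("blue",b.sum(),np.nanmedian(W[b][:,2]),cv2.minAreaRect((W[b][:,:2]*1000).astype(np.float32)))
y=R&(hsv[...,0]>20)&(hsv[...,0]<35)&(hsv[...,1]>150)
r=R&((hsv[...,0]<6)|(hsv[...,0]>174))&(hsv[...,1]>150)
for n,m in(("yel",y),("red",r)):
    vs,us=np.where(m)
    for v,u in list(zip(vs,us))[::3]: print(n,u,v,np.round(W[v,u]*1000))
R=box(305,390,155,225)
o=R&(hsv[...,0]>6)&(hsv[...,0]<20)&(hsv[...,1]>170)
p=W[o];p=p[~np.isnan(p).any(1)]
np.save("lid.npy",p)
c=np.median(p,0);
for _ in range(3):
    U,S,V=np.linalg.svd(p-p.mean(0),full_matrices=False);n=V[2]*np.sign(V[2][2]);e=abs((p-p.mean(0))@n);p=p[e<.008]
print("lid n",n,p.mean(0),len(p),"angle",np.arccos(n[2]),"yaw",np.arctan2(-n[1],-n[0]))
t=np.c_[-n[1],n[0],0*n[0]] if 0 else np.array([-n[1],n[0],0])/np.hypot(*n[:2]); q=np.cross(n,t)
print(t,q)
L=np.c_[(p-p.mean(0))@t,(p-p.mean(0))@q]; print(L.min(0),L.max(0),cv2.minAreaRect((L*1000).astype(np.float32)))
c=np.vstack([cv2.resize(im[150:225,190:275],None,fx=5,fy=5,interpolation=2),cv2.resize(im[150:225,305:390],None,fx=5,fy=5,interpolation=2)][:1])
c=np.hstack([c[:,:400],cv2.resize(im[155:230,305:385],None,fx=5,fy=5,interpolation=2)])
s=np.load("side0.npz")["im"]
c2=np.hstack([cv2.resize(s[128:208,240:320],None,fx=5,fy=2.8),cv2.resize(s[185:265,305:385],None,fx=5,fy=2.8)])
cv2.imwrite("pics/crop.png",np.vstack([c,c2])[:600])
```

```text
blue 2129 0.06880947440647844 ((561.603515625, 217.43524169921875), (170.05079650878906, 197.39161682128906), 5.911740779876709)
yel 237 181 [568. 184. 175.]
yel 240 181 [569. 176. 170.]
yel 237 182 [564. 184. 180.]
yel 240 182 [565. 175. 175.]
yel 243 182 [565. 166. 171.]
yel 234 183 [572. 205. 106.]
yel 237 183 [561. 184. 180.]
yel 240 183 [561. 174. 181.]
yel 243 183 [563. 166. 168.]
yel 230 184 [566. 214. 127.]
yel 233 184 [565. 204. 133.]
yel 236 184 [565. 194. 132.]
yel 239 184 [560. 180. 163.]
yel 242 184 [559. 169. 167.]
yel 221 185 [562. 243. 130.]
yel 224 185 [562. 234. 129.]
yel 227 185 [562. 223. 131.]
yel 230 185 [562. 214. 127.]
yel 233 185 [561. 203. 136.]
yel 236 185 [562. 194. 131.]
yel 239 185 [560. 182. 145.]
yel 208 186 [563. 291. 102.]
yel 213 186 [559. 268. 135.]
yel 216 186 [559. 259. 130.]
yel 219 186 [559. 250. 129.]
yel 222 186 [558. 238. 138.]
yel 225 186 [557. 228. 141.]
yel 228 186 [558. 220. 132.]
yel 231 186 [558. 210. 131.]
yel 234 186 [557. 199. 138.]
yel 237 186 [558. 190. 135.]
yel 206 187 [556. 292. 129.]
yel 209 187 [557. 283. 126.]
yel 212 187 [5
[... 1296 characters left out ...]
08 173 [591. 272. 199.]
red 211 173 [590. 262. 203.]
red 214 173 [590. 253. 201.]
red 217 173 [590. 243. 200.]
red 220 173 [590. 234. 200.]
red 203 174 [587. 286. 206.]
red 206 174 [587. 277. 203.]
red 209 174 [587. 268. 201.]
red 212 174 [587. 259. 201.]
red 225 214 [475. 244.  43.]
red 228 214 [474. 233.  45.]
red 226 215 [471. 241.  41.]
lid n [0.59717578 0.06624068 0.79937054] [ 0.54794698 -0.16100626  0.13491613] 404 angle 0.6445494821462239 yaw -3.0311209979821134
[-0.11024709  0.99390421  0.        ] [-0.79449774 -0.08812828  0.60083837]
[-0.09220826 -0.09953562] [0.08661168 0.06855183] ((-2.7877655029296875, -15.71484375), (178.81080627441406, 167.8737030029297), 0.30044662952423096)
```

View pics/crop.png

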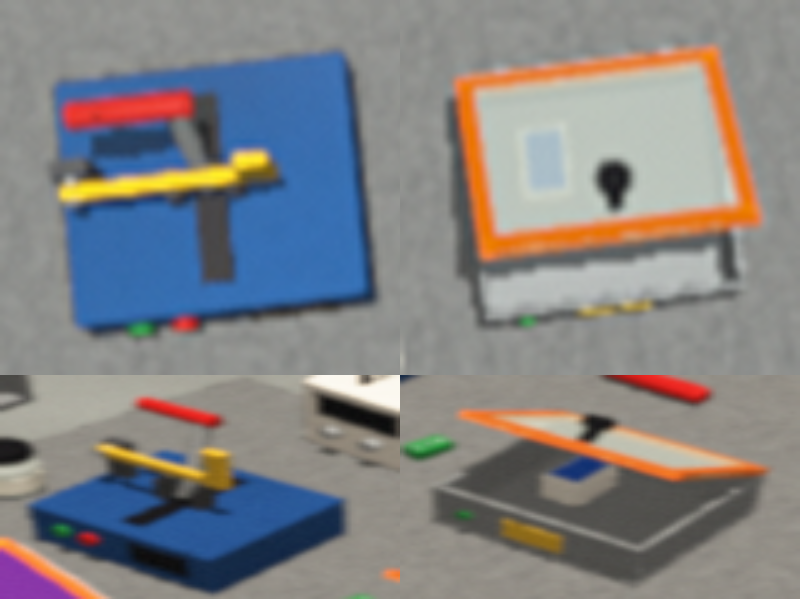

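Emit:
jog_arm(xyz=[[-0.747, -0.844, 0], [-0.747, -0.844, 0], [-0.747, -0.844, 0]], twist=[0, 0, 0], claw=255, force=30)

```text
time: 0.48
eef_pos: [0.286, 0.4208, 0.2528]
tcp_rot: [[-0.931, 0.364, -0.001], [0.364, 0.931, -0.001], [0.0, -0.001, -1.0]]
contact_force: [1.1, 1.1, -0.2]
gripper_width: 0.375
grip_force: 0.0
```

Emit:
jog_arm(xyz=[[-0.747, -0.844, 0], [-0.747, -0.844, 0], [-0.747, -0.844, 0]], twist=[0, 0, 0])

```text
time: 0.85
eef_pos: [0.3442, 0.2623, 0.2532]
tcp_rot: [[-0.931, 0.365, -0.0], [0.365, 0.931, -0.0], [0.0, -0.001, -1.0]]
contact_force: [0.5, -0.3, -0.3]
gripper_width: 0.003
grip_force: 0.0
```

Emit:
jog_arm(xyz=[[-0.747, -0.844, 0], [-0.747, -0.844, 0], [-0.747, -0.844, 0]], twist=[0, 0, 0])

```text
time: 1.23
eef_pos: [0.4026, 0.1037, 0.2533]
tcp_rot: [[-0.931, 0.365, 0.0], [0.365, 0.931, -0.0], [-0.0, -0.0, -1.0]]
contact_force: [0.4, 0.1, 0.4]
gripper_width: -0.001
grip_force: 0.0
```

Emit:
jog_arm(xyz=[[-0.747, -0.844, 0], [-0.747, -0.844, 0], [-0.747, -0.844, 0]], twist=[0, 0, 0])

```text
time: 1.6
eef_pos: [0.461, -0.0552, 0.2533]
tcp_rot: [[-0.931, 0.366, 0.0], [0.366, 0.931, -0.0], [-0.0, -0.0, -1.0]]
contact_force: [1.5, 1.1, 0.1]
gripper_width: -0.001
grip_force: 0.0
```

Emit:
jog_arm(xyz=[[-0.747, -0.844, 0], [-0.747, -0.844, 0], [-0.747, -0.844, 0]], twist=[0, 0, 0])

```text
time: 1.98
eef_pos: [0.5192, -0.2141, 0.253]
tcp_rot: [[-0.931, 0.366, -0.0], [0.366, 0.931, -0.0], [0.0, -0.0, -1.0]]
contact_force: [-0.3, 0.3, 0.0]
gripper_width: 0.002
grip_force: 0.0
```

Emit:
jog_arm(xyz=[[0, 0, 0], [0, 0, 0], [0, 0, 0]], twist=[0.695, 0.695, 0.695])

```text
time: 2.35
eef_pos: [0.5185, -0.2117, 0.2528]
tcp_rot: [[-0.602, 0.799, -0.001], [0.799, 0.602, 0.0], [0.001, -0.001, -1.0]]
contact_force: [0.2, 0.3, 0.1]
gripper_width: 0.0
grip_force: 0.0
```

Emit:
jog_arm(xyz=[[0, 0, 0], [0, 0, 0], [0, 0, 0], [0, 0, 0]], twist=[0.695, 0.695, 0.695, 0.695])

```text
time: 2.85
eef_pos: [0.5186, -0.2114, 0.253]
tcp_rot: [[-0.108, 0.994, -0.001], [0.994, 0.108, 0.0], [0.0, -0.001, -1.0]]
contact_force: [0.4, -1.4, -0.2]
gripper_width: 0.001
grip_force: 0.0
```

Emit:
jog_arm(xyz=[[0, 0, 0.42], [0, 0, 0.49], [0, -0.04, 0.54], [0, -0.077, 0.595], [0, -0.11, 0.655], [0, -0.14, 0.715], [0, -0.185, 0.842], [0, -0.203, 0.93], [0, -0.213, 0.98], [0, -0.213, 0.98]], twist=[0, 0, 0, 0, 0, 0, 0, 0, 0, 0])

```text
time: 4.1
eef_pos: [0.4867, -0.2148, 0.1058]
tcp_rot: [[-0.106, 0.994, -0.001], [0.994, 0.106, 0.001], [0.001, -0.001, -1.0]]
contact_force: [-0.5, 0.6, -0.5]
gripper_width: -0.003
grip_force: 0.0
```

Emit:
jog_arm(xyz=[[0, 0, 0.02], [0, 0, 0.03], [0, 0, 0.04], [0, 0, 0.04]], twist=[0, 0, 0, 0])

```text
time: 4.6
eef_pos: [0.4873, -0.215, 0.1006]
tcp_rot: [[-0.106, 0.994, 0.001], [0.994, 0.106, -0.0], [-0.0, 0.001, -1.0]]
contact_force: [-0.8, -0.7, 1.5]
gripper_width: 0.002
grip_force: 1.0
```

Emit:
jog_arm(xyz=[[0, 0, 0.01], [0, 0, 0.02], [0, 0, 0.03], [0, 0, 0.03]], twist=[0, 0, 0, 0])

```text
time: 5.1
eef_pos: [0.4875, -0.2151, 0.1]
tcp_rot: [[-0.106, 0.994, 0.001], [0.994, 0.106, -0.001], [-0.001, 0.001, -1.0]]
contact_force: [-12.7, 5.7, 49.2]
gripper_width: 0.003
grip_force: 24.5
```

Emit:
jog_arm(xyz=[[0, 0, -0.5], [0, 0, -1], [0, 0, -1], [0, 0, -1]], twist=[0, 0, 0, 0])

```text
time: 5.6
eef_pos: [0.4882, -0.2154, 0.2481]
tcp_rot: [[-0.106, 0.994, 0.005], [0.994, 0.106, -0.002], [-0.003, 0.004, -1.0]]
contact_force: [-0.4, -0.5, -0.2]
gripper_width: -0.0
grip_force: 0.0
```

Emit:
jog_arm(xyz=[[0.845, 0.261, 0], [0.845, 0.261, 0], [0.845, 0.261, 0]], twist=[0, 0, 0], claw=100)

```text
time: 5.98
eef_pos: [0.5119, -0.0815, 0.2442]
tcp_rot: [[-0.11, 0.994, -0.003], [0.994, 0.11, 0.001], [0.001, -0.003, -1.0]]
contact_force: [0.3, -0.9, 0.2]
gripper_width: 0.602
grip_force: 0.0
```

Emit:
jog_arm(xyz=[[0.845, 0.261, -0.1], [0.845, 0.261, -0.1], [0.845, 0.261, -0.1], [0.845, 0.261, -0.1]], twist=[0, 0, 0, 0])

```text
time: 6.48
eef_pos: [0.5375, 0.0454, 0.2597]
tcp_rot: [[-0.107, 0.994, -0.002], [0.994, 0.107, -0.001], [-0.0, -0.002, -1.0]]
contact_force: [-0.6, -0.8, 1.1]
gripper_width: 0.609
grip_force: 0.0
```

Run:
```python
from h import *
m,im,d=shot("wrist");W=pts(m,d);np.savez("w1.npz",im=im,W=W)
t,ti,td=shot("top");Wt=pts(t,td)
print(env.sense()["eef_pos"],m["pose"])
hsv=cv2.cvtColor(ti,cv2.COLOR_BGR2HSV);mk=np.zeros(hsv.shape[:2],bool);mk[155:235,305:390]=1
o=mk&(hsv[...,0]>6)&(hsv[...,0]<20)&(hsv[...,1]>170);p=Wt[o];print("lid z",np.nanpercentile(p[:,2],[5,50,95]),cv2.minAreaRect((p[~np.isnan(p).any(1)][:,:2]*1000).astype(np.float32)))
cv2.imwrite("pics/w1.png",np.vstack([im[:, :],cv2.resize(ti[150:230,190:390],(640,200))]))
```

```text
[0.53740739 0.04420933 0.25990909] [[ 0.99421433 -0.10197202 -0.03375745  0.52958103]
 [ 0.1074091   0.94066446  0.32189076  0.12963308]
 [-0.00106942 -0.32365426  0.94617481  0.37943832]
 [ 0.          0.          0.          1.        ]]
lid z [0.0705956  0.07834926 0.0852458 ] ((541.0209350585938, -164.62844848632812), (159.64723205566406, 178.85723876953125), 6.546225070953369)
```

View pics/w1.png

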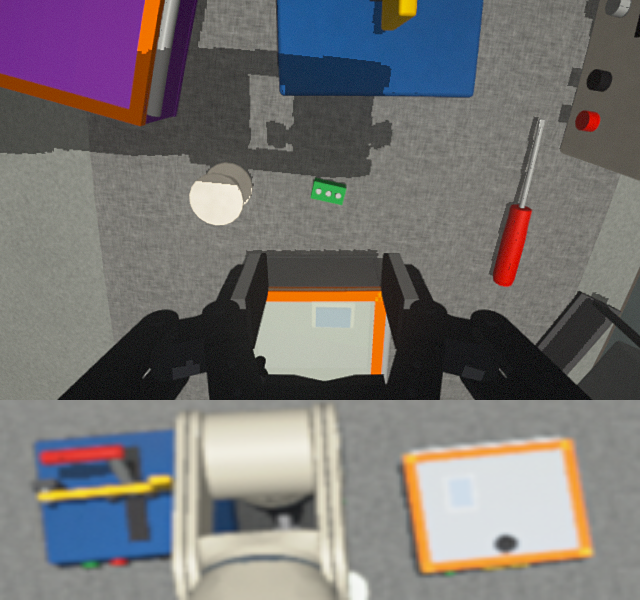

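Run:
```python
from h import *
a=np.load("w1.npz");im,W=a["im"],a["W"]
h=cv2.cvtColor(im,cv2.COLOR_BGR2HSV)
y=(h[...,0]>20)&(h[...,0]<35)&(h[...,1]>150)&(W[...,2]>.1)
p=W[y];print(len(p))
vs,us=np.where(y)
for v in range(0,vs.max()+1,3):
    r=W[v][y[v]]; print(v,np.round(1000*np.r_[r[0],r[-1]]))
b=(h[...,0]>95)&(h[...,0]<130)&(h[...,1]>120)&(abs(W[...,2]-.07)<.006);q=W[b]
print("blue y min edge",cv2.minAreaRect((q[:,:2]*1000).astype(np.float32)))
```

```text
833
0 [562. 184. 121. 573. 174. 179.]
3 [563. 181. 124. 573. 173. 177.]
6 [563. 179. 125. 573. 171. 178.]
9 [563. 177. 126. 574. 170. 178.]
12 [563. 176. 123. 573. 168. 178.]
15 [563. 174. 124. 573. 167. 177.]
18 [564. 172. 124. 572. 166. 173.]
21 [564. 170. 125. 571. 166. 161.]
24 [564. 168. 125. 572. 166. 147.]
27 [565. 167. 122. 571. 166. 135.]Traceback (most recent call last):
  File "<stdin>", line 8, in <module>
IndexError: index 0 is out of bounds for axis 0 with size 0
```

Emit:
jog_arm(xyz=[[0.858, 0.283, 0], [0.858, 0.283, 0], [0.858, 0.283, 0.2], [0.858, 0.283, 0.25], [0.858, 0.283, 0.25], [0.858, 0.283, 0.25]], twist=[0, 0, 0, 0, 0, 0])

```text
time: 7.32
eef_pos: [0.567, 0.1767, 0.2242]
tcp_rot: [[-0.104, 0.995, 0.001], [0.995, 0.104, 0.0], [0.0, 0.001, -1.0]]
contact_force: [0.1, -0.2, -0.3]
gripper_width: 0.612
grip_force: 0.0
```

Run:
```python
from h import *
m,im,d=shot("wrist");W=pts(m,d);np.savez("w2.npz",im=im,W=W)
s=env.sense();print(s["eef_pos"])
R=s["tcp_rot"]
h=cv2.cvtColor(im,cv2.COLOR_BGR2HSV)
y=(h[...,0]>20)&(h[...,0]<35)&(h[...,1]>150)&(W[...,2]>.1)
p=(W-s["eef_pos"])@R
for n,k in (("tabtop",y&(W[...,2]>.171)),("bar",y&(W[...,2]<.137)&(W[...,2]>.129))):
    q=p[k]; print(n,k.sum(),np.round(1000*np.percentile(q,[2,50,98],0)),np.round(1000*np.nanmedian(W[k],0)))
r=((h[...,0]<6)|(h[...,0]>174))&(h[...,1]>150)&(W[...,2]>.17)
if r.sum(): print("red",r.sum(),np.round(1000*np.percentile(p[r],[2,50,98],0)),np.round(1000*np.percentile(W[r],[2,50,98],0)))
cv2.imwrite("pics/w2.png",im)
```

```text
[0.56715784 0.17690202 0.22438653]
tabtop 713 [[-10.  -3.  44.]
 [  2.   1.  45.]
 [ 11.   5.  52.]] [568. 179. 179.]
bar 3210 [[ 11.  -4.  92.]
 [ 74.   1.  93.]
 [124.   6.  95.]] [561. 250. 131.]
red 8294 [[ 32.  30.  21.]
 [ 74.  37.  23.]
 [107.  46.  30.]] [[587. 213. 195.]
 [596. 254. 201.]
 [607. 288. 204.]]
```

View pics/w2.png

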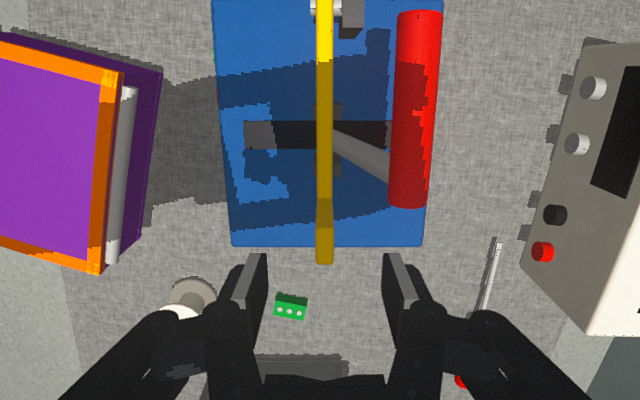

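Emit:
jog_arm(xyz=[[0, 0.007, 0.2], [0.003, 0.007, 0.365], [0.003, 0.007, 0.37], [0.003, 0.007, 0.37]], twist=[0, 0, 0, 0])

```text
time: 7.88
eef_pos: [0.5683, 0.1784, 0.169]
tcp_rot: [[-0.106, 0.994, 0.002], [0.994, 0.106, 0.0], [0.0, 0.002, -1.0]]
contact_force: [1.0, 0.7, -0.4]
gripper_width: 0.609
grip_force: 0.0
```

Emit:
jog_arm(xyz=[[0, 0, 0], [0, 0, 0], [0, 0, 0], [0, 0, 0], [0, 0, 0]], twist=[0, 0, 0, 0, 0], claw=255, force=25)

```text
time: 8.5
eef_pos: [0.5671, 0.1785, 0.1686]
tcp_rot: [[-0.106, 0.994, -0.001], [0.994, 0.106, -0.0], [-0.0, -0.001, -1.0]]
contact_force: [-3.3, -0.9, 5.6]
gripper_width: 0.113
grip_force: 32.3
```

Gripped (10 mm). Swing the catch.

Emit:
jog_arm(xyz=[[0.069, 0, -0.159], [0.169, 0, -0.301], [0.295, 0, -0.42], [0.442, 0, -0.512], [0.605, 0, -0.573], [0.775, 0, -0.601], [0.949, 0, -0.593], [0.949, 0, -0.593]], twist=[0, 0, 0, 0, 0, 0, 0, 0])

```text
time: 9.5
eef_pos: [0.552, 0.3218, 0.2568]
tcp_rot: [[-0.108, 0.994, -0.0], [0.994, 0.108, 0.0], [0.001, -0.0, -1.0]]
contact_force: [-1.4, 1.5, -0.4]
gripper_width: 0.112
grip_force: 29.1
```

Emit:
jog_arm(xyz=[[0.169, 0, 0.041], [0.325, 0, 0.115], [0.397, 0, 0.164], [0.397, 0, 0.164]], twist=[0, 0, 0, 0])

```text
time: 10.0
eef_pos: [0.5459, 0.3803, 0.2316]
tcp_rot: [[-0.107, 0.994, -0.0], [0.994, 0.107, 0.001], [0.001, -0.0, -1.0]]
contact_force: [-2.8, 0.6, 0.6]
gripper_width: 0.112
grip_force: 30.4
```

Emit:
jog_arm(xyz=[[0, 0, 0], [0, 0, 0], [0, 0, 0], [0, 0, 0]], twist=[0, 0, 0, 0], claw=130)

```text
time: 10.5
eef_pos: [0.5464, 0.379, 0.2324]
tcp_rot: [[-0.106, 0.994, 0.0], [0.994, 0.106, 0.0], [0.0, 0.0, -1.0]]
contact_force: [0.2, 0.2, -1.2]
gripper_width: 0.489
grip_force: 0.0
```

Run:
```python
from h import *
m,im,d=shot("wrist");t,s,_=shot("side")
c=np.hstack([cv2.resize(im,(400,250)),cv2.resize(s[108:208,220:320],(400,400))[:250]])
cv2.imwrite("pics/w3.png",np.hstack([cv2.resize(im,(400,400)),cv2.resize(s[118:208,225:315],(400,400))]))
s=env.sense();print(s["eef_pos"],s["contact_force"],s["gripper_width"])
```

```text
[0.54627029 0.37914483 0.23227982] [-1.00151413 -0.22737743 -0.16195665] 0.4897824509729418
```

View pics/w3.png

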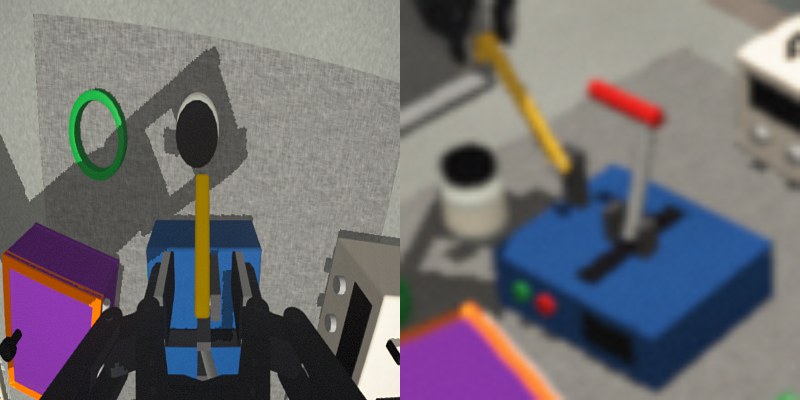

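Emit:
jog_arm(xyz=[[0, 0, -0.385], [0, 0, -0.4], [-0.838, 0.244, -0.4], [-0.838, 0.244, -0.4], [-0.838, 0.244, -0.3], [-0.838, 0.244, -0.15], [-0.838, 0.244, -0.1], [-0.838, 0.244, -0.1]], twist=[0, 0, 0, 0, 0, 0, 0, 0])

```text
time: 11.6
eef_pos: [0.5953, 0.2587, 0.2463]
tcp_rot: [[-0.107, 0.994, -0.002], [0.994, 0.107, -0.0], [-0.0, -0.002, -1.0]]
contact_force: [0.1, -0.1, -0.4]
gripper_width: 0.494
grip_force: 0.0
```

Run:
```python
from h import *
m,im,d=shot("wrist");W=pts(m,d)
s=env.sense();print(s["eef_pos"])
h=cv2.cvtColor(im,cv2.COLOR_BGR2HSV);p=(W-s["eef_pos"])@s["tcp_rot"]
for n,r in(("red",((h[...,0]<6)|(h[...,0]>174))&(h[...,1]>150)&(W[...,2]>.17)&(abs(p[...,0])<.08)&(abs(p[...,1])<.05)),("yel",(h[...,0]>20)&(h[...,0]<35)&(h[...,1]>150)&(W[...,2]>.1))):
    print(n,r.sum(),np.round(1000*np.percentile(p[r],[2,50,98],0)),np.round(1000*np.percentile(W[r],[2,50,98],0)))
cv2.imwrite("pics/w4.png",im)
```

```text
[0.5957163  0.25889727 0.24714281]
red 4237 [[-46.  -6.  44.]
 [ -2.   2.  46.]
 [ 31.  10.  52.]] [[588. 213. 195.]
 [598. 257. 201.]
 [608. 290. 203.]]
yel 3690 [[ 42. -40.  20.]
 [ 92. -34.  49.]
 [112. -30. 116.]] [[545. 297. 131.]
 [553. 346. 198.]
 [559. 366. 227.]]
```

View pics/w4.png

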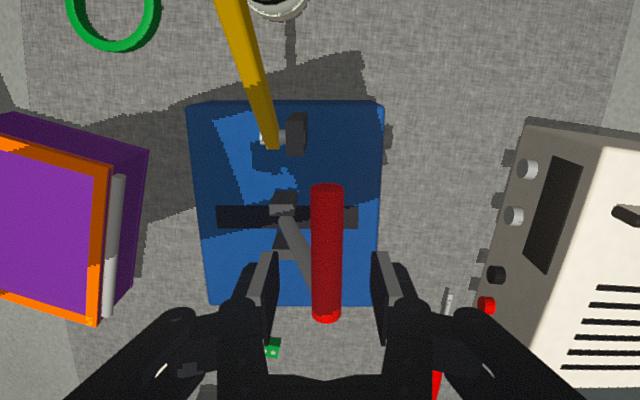

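Emit:
jog_arm(xyz=[[0, 0.013, 0.2], [0, 0.013, 0.325], [0, 0.013, 0.325], [0, 0.013, 0.325]], twist=[0, 0, 0, 0])

```text
time: 12.15
eef_pos: [0.5983, 0.2587, 0.1992]
tcp_rot: [[-0.106, 0.994, 0.001], [0.994, 0.106, 0.0], [0.0, 0.001, -1.0]]
contact_force: [-0.3, 1.2, 0.1]
gripper_width: 0.491
grip_force: 0.0
```

Emit:
jog_arm(xyz=[[0, 0, 0], [0, 0, 0], [0, 0, 0], [0, 0, 0]], twist=[0, 0, 0, 0], claw=255, force=60)

```text
time: 12.65
eef_pos: [0.5968, 0.2585, 0.1997]
tcp_rot: [[-0.106, 0.994, -0.002], [0.994, 0.106, 0.0], [0.0, -0.002, -1.0]]
contact_force: [-6.6, -0.2, 8.0]
gripper_width: 0.19
grip_force: 58.3
```

Emit:
jog_arm(xyz=[[0, -0.117, -0.027], [0, -0.237, -0.036], [0, -0.356, -0.027], [0, -0.473, 0], [0, -0.548, 0.027], [0, -0.62, 0.062], [0, -0.62, 0.062], [0, -0.62, 0.062]], twist=[0, 0, 0, 0, 0, 0, 0, 0])

```text
time: 13.65
eef_pos: [0.5097, 0.2496, 0.1938]
tcp_rot: [[-0.107, 0.994, 0.012], [0.994, 0.107, 0.004], [0.002, 0.012, -1.0]]
contact_force: [4.8, -4.6, 19.6]
gripper_width: 0.189
grip_force: 63.9
```

Emit:
jog_arm(xyz=[[0, -0.02, 0], [0, -0.04, 0.01], [0, -0.055, 0.015], [0, -0.055, 0.015]], twist=[0, 0, 0, 0])

```text
time: 14.15
eef_pos: [0.5034, 0.2491, 0.1912]
tcp_rot: [[-0.106, 0.994, 0.016], [0.994, 0.106, 0.005], [0.003, 0.016, -1.0]]
contact_force: [12.9, -2.4, 9.3]
gripper_width: 0.184
grip_force: 62.2
```

Emit:
jog_arm(xyz=[[0, -0.02, 0.008], [0, -0.04, 0.016], [0, -0.04, 0.016], [0, -0.04, 0.016]], twist=[0, 0, 0, 0])

```text
time: 14.65
eef_pos: [0.5026, 0.249, 0.1909]
tcp_rot: [[-0.107, 0.994, 0.027], [0.994, 0.107, 0.007], [0.004, 0.027, -1.0]]
contact_force: [26.4, -6.3, 10.6]
gripper_width: 0.189
grip_force: 62.4
```

Run:
```python
from h import *
m,im,d=shot("wrist");W=pts(m,d)
s=env.sense();print(s["eef_pos"],s["contact_force"],s["gripper_width"])
h=cv2.cvtColor(im,cv2.COLOR_BGR2HSV);p=(W-s["eef_pos"])@s["tcp_rot"]
r=((h[...,0]<6)|(h[...,0]>174))&(h[...,1]>150)&(W[...,2]>.16)&(abs(p[...,0])<.08)&(abs(p[...,1])<.05)
print(r.sum(),np.round(1000*np.percentile(p[r],[2,50,98],0)),np.round(1000*np.percentile(W[r],[2,50,98],0)))
t,ti,td=shot("top");x,si,_=shot("side")
cv2.imwrite("pics/w5.png",np.vstack([np.hstack([cv2.resize(im,(400,250)),cv2.resize(si[118:208,225:315],(400,250))]),cv2.resize(ti[130:260,150:450],(800,347))]))
```

```text
[0.50255618 0.24902871 0.19085786] [26.12835685 -6.3994085  11.14184722] 0.19085640549567945
6584 [[-41.  -7.  -3.]
 [  3.   1.  -1.]
 [ 31.   9.   9.]] [[494. 209. 182.]
 [504. 252. 192.]
 [514. 280. 194.]]
```

View pics/w5.png

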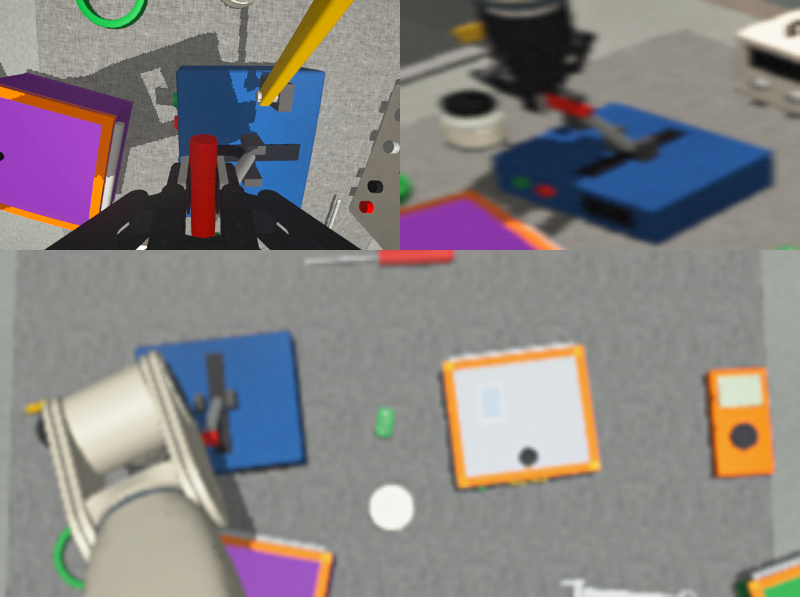

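```bash
python3 -c "
from plant import env
print(env.sign_off())"
```

```text
the job is handed in; nothing more can be done
None
```

The job is handed in. The lid is shut, the catch is over at about its 2.2 rad stop, and the gripper is still holding the lever at its front stop: the last pull raised the force from 13 to 26 N with under 1 mm of movement.

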